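# Sort the loaded grinding vials from the empty ones by heft

### The arm

A 6-joint arm with a two-finger parallel gripper is mounted at the origin on a cart in front of the work surface, level with it; the furniture and walls round the work are solid. World frame = base frame: x ahead of the robot, y to its left, z up, the work surface at z = 0. Lengths are in m, angles in rad, forces in N, time in s.
With the tool pointing down it reaches from about 0.325 to 0.775 m from the base axis. Payload 9.3 kg.
Tool frame: the origin (TCP) lies between the finger pads; the fingertips stand 14 mm ahead of it and the grasp point (between the pads) lies 5 mm behind it; z points along the fingers, y is the line along which they close (so a half turn about z gives the same grasp; the last joint's range is limited). The gripper opens to 85 mm and grips with 20 to 120 N. Pads are 22 mm wide; open, the fingers measure 114 mm over their backs; the gripper's body (76 mm by 85 mm) begins 54 mm behind the grasp point. The pads swing forward as they close: fully open they stand 13 mm farther back than shut.
Start: joints at [-1.421, 0.259, 0.021, 1.334, 0, 1.418], TCP at [0.164, -0.525, 0.245] pointing down, gripper open.
Joint ranges: [-3.04, 3.04], [-0.91, 1.82], [-1.04, 1.36], [-1.92, 1.95], [-1.52, 1.45], [-3.14, 3.14]. Speed limits (rad/s): [2.22, 2.22, 2.79, 3.14, 3.14, 3.14].

### API

Orientations are given as a 3x3 rotation matrix whose columns are the frame's x, y, z axes.
In Python, from cell import readout, grab_frame, workorder gives the robot as it stands. The module is installed in compiled form; this text tells all that it offers.
- The arm moves only by the shell command python3 -m crank 'ROWS'. ROWS is JSON, a list that holds one entry, the list of rows, each a list of 5 numbers: the shift along the tool's x, y, z in mm, then the turn about the tool's z in rad, then the gripper's target within -1 to 1 (fully open at 1, half-way at 0, shut at -1). A call has 1 to 5 rows; each row shifts and turns the commanded pose from where the row before left it, along the tool's axes as they then stand; what a row does not reach is not made up. A row lasts 1/12 s, in which the tool goes at most 41.7 mm and 7.16 degrees, less where a joint would pass 70% of its speed; a pose out of reach is approached as far as the arm can. A call is refused whole if a number of a shift passes 41.7 or a number of a turn 0.125, either way. A call with a gripper value outside its range is refused whole. The fingers move at their own pace and stop on an object; the grip force is fixed at half the most. Time passes only in rows, so rows that do not move let the fingers close. It gives the time, the measured TCP pose, the force, the opening and the grip force at its end, in the units of the state.
- readout.get_obs(): the state, without advancing time (a new reading comes with each control period).
- grab_frame(name): name is "scene" or "top" or "wrist"; returns a dict with "frame" (480x640x3 uint8, blue, green, red), "fov_y" (degrees; the focal length in pixels is half the picture's height over the tangent of half this angle, whatever the lens; pixels are square), "cx", "cy" (the principal point, pixels), "distortion" ([k1, k2, p1, p2, k3] as OpenCV has them; the pictures are not rectified), "extrinsics" (4x4, takes a point from world to camera coordinates). Camera axes: x right, y down, z forward; pixel columns grow to the right and rows downward; lengths in m; the calibration is good to about 2 mm. A picture is of the moment at which its call begins. There is no depth.
- workorder.sign_off(): hands the job in; it is judged then, once.
The state is a dict: "time_s": time; "joint_positions": joint angles; "joint_velocities": joint speeds; "joint_efforts": joint torques, N m; "tool_pos": TCP position; "ee_rot": TCP orientation; "ft_force": force on the tool from outside, world axes, zero at the start; "torque": the same for the moment, N m; "opening": opening from 0.0 (shut) to 1.0 (fully open); "grip_force": force on a finger pad.
Only numpy, scipy, OpenCV 4.12 (cv2) and the standard library are available. Lean on these libraries where they do the work, as an engineer would, in place of code of your own. Each camera call takes 0.05 s, during which the arm holds its last target. There are 200 camera calls.

### The job

The flip-cap grinding vials on the drying mat look alike, but some still hold their steel balls and the others are empty; their caps are ajar, so press a vial's cap shut before you lift it, then heft it to feel which it is. Stand every loaded vial in a place of its own in the aluminium carrier, upright and with its cap shut; leave every empty vial standing on the mat with its cap flicked wide open (push its thumb lever down) so that it can dry. Do not disturb the timer, funnel and petri dish.

Things in the scene. Friction and masses are not known exactly. Their poses are not given: they have to be found in the camera images.
- drying_mat: flat ribbed dark silicone mat fixed to the bench, 240 (its x) x 330 (its y) x 3 mm; origin at the centre of its underside. The vials start standing on it (underside of a vial 3 mm above the bench). Four to six vials are there, the others absent. An empty vial weighs about 0.07 kg, a loaded one about 0.28 kg (within 15 per cent).
- carrier: fixed aluminium vial carrier, a block 270 (its x) x 78 (its y) mm, top face 15 mm above the bench, with three round places in a row along its x, 76 mm apart, each a recess 52 mm wide and 9 mm deep. A wire handle stands at each end, 128 mm from the centre, up to 37 mm high. Origin at the centre of its underside.
- place_0 (a point): centre of the floor of place 0 of the carrier, 6 mm above the bench (place 0 at the carrier's -x end, 1 in the middle, 2 at its +x end)
- place_1 (a point): centre of the floor of place 1 of the carrier, 6 mm above the bench (place 0 at the carrier's -x end, 1 in the middle, 2 at its +x end)
- place_2 (a point): centre of the floor of place 2 of the carrier, 6 mm above the bench (place 0 at the carrier's -x end, 1 in the middle, 2 at its +x end)
- vial_1: opaque white grinding vial with grey flip cap; origin at the centre of its underside, z up. Foot 44 mm wide, 5 mm high; straight body 38 mm wide from 5 to 43 mm high (grip here); neck 25 mm wide; shut cap 31 mm wide, 57 to 65 mm high. Hinge and thumb lever are on its +x side, so grip with the fingers on its y sides. A dark sieve in the mouth hides the inside; all six vials look the same
- cap_1 (a joint): cap angle of vial_1, rad: 0 shut, 1.1 fully open. The hinge runs along the vial's y at x = 16.5 mm, z = 60 mm; in front of it lies the cap, behind it a thumb lever 15 mm wide that reaches to x = 39 mm, its top 62 mm high near the hinge and 60 mm at the end (cap shut)
- vial_2: another such vial, same shape and frame as vial_1, loaded or empty
- cap_2 (a joint): the same for vial_2. All caps: the hinge is stiff (0.012 N m), so a cap stays where it is left; about 1 N down on the middle of the cap closes it and 4 N presses it firmly on its stop. Pressing the thumb lever down (1 to 2 N) opens it: 13 mm down at 10 mm behind the hinge gives about 0.9 rad
- vial_3: another such vial, same shape and frame as vial_1, loaded or empty
- cap_3 (a joint): the same for vial_3
- vial_4: another such vial, same shape and frame as vial_1, loaded or empty
- cap_4 (a joint): the same for vial_4
- vial_5: another such vial, same shape and frame as vial_1, loaded or empty
- cap_5 (a joint): the same for vial_5
- vial_6: another such vial, same shape and frame as vial_1, loaded or empty
- cap_6 (a joint): the same for vial_6
- timer: small digital timer, 62x68x18 mm, a bystander; origin at the centre of its underside
- funnel: plastic funnel standing on its wide mouth, 69x69x72 mm, a bystander; origin at the centre of its underside
- petri_dish: closed petri dish, 66x66x15 mm, a bystander; origin at the centre of its underside
Things that resemble listed ones, but are neither listed nor needed, are in the scene too. What is shaped like the vial_1 but blue is not meant.

How it is judged:
At the end, for the whole second after the job is handed in: Loaded vials (bearing on the carrier with over 1.5 N) stand upright within 0.1 rad on the floors of its places, caps under 0.08 rad; empty ones (bearing on the mat with under 1.5 N) stand upright, centres within the mat, caps over 0.6 rad open; all released and at rest (angle between each of vial_1, vial_2, vial_3, vial_4, vial_5, vial_6's own z axis and vertical below 0.1 rad and linear speed of each of vial_1, vial_2, vial_3, vial_4, vial_5, vial_6 below 0.02 m/s and ((value of joint cap_1 below 0.08 rad and contact force between vial_1 and carrier above 1.5 N and horizontal distance between vial_1 and place_0 below 0.008 m and z of vial_1 in the frame of place_0 below 0.004 m) or (value of joint cap_1 below 0.08 rad and contact force between vial_1 and carrier above 1.5 N and horizontal distance between vial_1 and place_1 below 0.008 m and z of vial_1 in the frame of place_1 below 0.004 m) or (value of joint cap_1 below 0.08 rad and contact force between vial_1 and carrier above 1.5 N and horizontal distance between vial_1 and place_2 below 0.008 m and z of vial_1 in the frame of place_2 below 0.004 m) or (value of joint cap_1 above 0.6 rad and contact force between vial_1 and drying_mat between 0.2 and 1.5 N and x of vial_1 in the frame of drying_mat between -0.12 and 0.12 m and y of vial_1 in the frame of drying_mat between -0.165 and 0.165 m)) and ((value of joint cap_2 below 0.08 rad and contact force between vial_2 and carrier above 1.5 N and horizontal distance between vial_2 and place_0 below 0.008 m and z of vial_2 in the frame of place_0 below 0.004 m) or (value of joint cap_2 below 0.08 rad and contact force between vial_2 and carrier above 1.5 N and horizontal distance between vial_2 and place_1 below 0.008 m and z of vial_2 in the frame of place_1 below 0.004 m) or (value of joint cap_2 below 0.08 rad and contact force between vial_2 and carrier above 1.5 N and horizontal distance between vial_2 and place_2 below 0.008 m and z of vial_2 in the frame of place_2 below 0.004 m) or (value of joint cap_2 above 0.6 rad and contact force between vial_2 and drying_mat between 0.2 and 1.5 N and x of vial_2 in the frame of drying_mat between -0.12 and 0.12 m and y of vial_2 in the frame of drying_mat between -0.165 and 0.165 m)) and ((value of joint cap_3 below 0.08 rad and contact force between vial_3 and carrier above 1.5 N and horizontal distance between vial_3 and place_0 below 0.008 m and z of vial_3 in the frame of place_0 below 0.004 m) or (value of joint cap_3 below 0.08 rad and contact force between vial_3 and carrier above 1.5 N and horizontal distance between vial_3 and place_1 below 0.008 m and z of vial_3 in the frame of place_1 below 0.004 m) or (value of joint cap_3 below 0.08 rad and contact force between vial_3 and carrier above 1.5 N and horizontal distance between vial_3 and place_2 below 0.008 m and z of vial_3 in the frame of place_2 below 0.004 m) or (value of joint cap_3 above 0.6 rad and contact force between vial_3 and drying_mat between 0.2 and 1.5 N and x of vial_3 in the frame of drying_mat between -0.12 and 0.12 m and y of vial_3 in the frame of drying_mat between -0.165 and 0.165 m)) and ((value of joint cap_4 below 0.08 rad and contact force between vial_4 and carrier above 1.5 N and horizontal distance between vial_4 and place_0 below 0.008 m and z of vial_4 in the frame of place_0 below 0.004 m) or (value of joint cap_4 below 0.08 rad and contact force between vial_4 and carrier above 1.5 N and horizontal distance between vial_4 and place_1 below 0.008 m and z of vial_4 in the frame of place_1 below 0.004 m) or (value of joint cap_4 below 0.08 rad and contact force between vial_4 and carrier above 1.5 N and horizontal distance between vial_4 and place_2 below 0.008 m and z of vial_4 in the frame of place_2 below 0.004 m) or (value of joint cap_4 above 0.6 rad and contact force between vial_4 and drying_mat between 0.2 and 1.5 N and x of vial_4 in the frame of drying_mat between -0.12 and 0.12 m and y of vial_4 in the frame of drying_mat between -0.165 and 0.165 m)) and ((value of joint cap_5 below 0.08 rad and contact force between vial_5 and carrier above 1.5 N and horizontal distance between vial_5 and place_0 below 0.008 m and z of vial_5 in the frame of place_0 below 0.004 m) or (value of joint cap_5 below 0.08 rad and contact force between vial_5 and carrier above 1.5 N and horizontal distance between vial_5 and place_1 below 0.008 m and z of vial_5 in the frame of place_1 below 0.004 m) or (value of joint cap_5 below 0.08 rad and contact force between vial_5 and carrier above 1.5 N and horizontal distance between vial_5 and place_2 below 0.008 m and z of vial_5 in the frame of place_2 below 0.004 m) or (value of joint cap_5 above 0.6 rad and contact force between vial_5 and drying_mat between 0.2 and 1.5 N and x of vial_5 in the frame of drying_mat between -0.12 and 0.12 m and y of vial_5 in the frame of drying_mat between -0.165 and 0.165 m)) and ((value of joint cap_6 below 0.08 rad and contact force between vial_6 and carrier above 1.5 N and horizontal distance between vial_6 and place_0 below 0.008 m and z of vial_6 in the frame of place_0 below 0.004 m) or (value of joint cap_6 below 0.08 rad and contact force between vial_6 and carrier above 1.5 N and horizontal distance between vial_6 and place_1 below 0.008 m and z of vial_6 in the frame of place_1 below 0.004 m) or (value of joint cap_6 below 0.08 rad and contact force between vial_6 and carrier above 1.5 N and horizontal distance between vial_6 and place_2 below 0.008 m and z of vial_6 in the frame of place_2 below 0.004 m) or (value of joint cap_6 above 0.6 rad and contact force between vial_6 and drying_mat between 0.2 and 1.5 N and x of vial_6 in the frame of drying_mat between -0.12 and 0.12 m and y of vial_6 in the frame of drying_mat between -0.165 and 0.165 m))); the robot touches nothing.
It fails at once if a vial was lifted with its cap not shut ((height (world z) of vial_1 above 0.032 m and value of joint cap_1 above 0.15 rad) or (height (world z) of vial_2 above 0.032 m and value of joint cap_2 above 0.15 rad) or (height (world z) of vial_3 above 0.032 m and value of joint cap_3 above 0.15 rad) or (height (world z) of vial_4 above 0.032 m and value of joint cap_4 above 0.15 rad) or (height (world z) of vial_5 above 0.032 m and value of joint cap_5 above 0.15 rad) or (height (world z) of vial_6 above 0.032 m and value of joint cap_6 above 0.15 rad)).
It fails at once if a bystander (timer, funnel, petri dish) was pushed more than 3 cm (distance of any of timer, funnel, petri_dish from where it was at the start of the episode above 0.03 m).
Of vial_1, vial_2, vial_3, vial_4, vial_5, vial_6 only 4 to 6 are there at a start; the rules pass over those that are not, and their reading is None.
At some moment in a run one of vial_1, vial_2, vial_3, vial_4, vial_5, vial_6 may be knocked a few centimetres aside while the robot is not near it.
It also fails if it takes over 210 s, if anything falls off the work surface, if the arm or the gripper's body presses on something with over 40 N, if the wrist force passes 120 N, or if a joint passes its speed limit or range.

## Working session

There is one attempt and no reset: what is moved stays moved. The work goes in short steps, Python scripts to look and compute and a shell command to move; the robot and the scene stay as the last step left them, time stands still between calls to the robot, and variables do not carry over. Pictures are saved under pics/ and viewed, at most 14 in all, crops included, and the job is handed in when it is done.

```bash
mkdir -p pics; cat > h.py <<'E'
import numpy as np, cv2
from cell import readout, grab_frame, workorder
def snap(n,f):
    d=grab_frame(n); cv2.imwrite(f'pics/{f}.png',d['frame']); np.savez(f'{f}.npz',**{k:np.array(v) for k,v in d.items()}); return d
def cam(d):
    f=240/np.tan(np.radians(float(d['fov_y']))/2); K=np.array([[f,0,float(d['cx'])],[0,f,float(d['cy'])],[0,0,1]])
    return K,np.array(d['distortion'],float),np.array(d['extrinsics'])
def px2w(d,uv,z):
    K,D,E=cam(d); n=cv2.undistortPoints(np.array(uv,float).reshape(-1,1,2),K,D).reshape(-1,2)
    r=np.c_[n,np.ones(len(n))]@E[:3,:3]; c=-E[:3,:3].T@E[:3,3]
    return c+r*((z-c[2])/r[:,2])[:,None]
def w2px(d,P):
    K,D,E=cam(d); return cv2.projectPoints(np.array(P,float).reshape(-1,1,3),cv2.Rodrigues(E[:3,:3])[0],E[:3,3],K,D)[0].reshape(-1,2)
E
python3 - <<'E'
from h import *
for n in('top','scene'):
    d=snap(n,n+'0'); E=d['extrinsics']; print(n,-E[:3,:3].T@E[:3,3],d['fov_y'])
o=readout.get_obs(); print(o)
E
```

```text
top [0.30038799 0.01603075 1.68531009] 42.555614712703964
scene [-0.1192988   0.63859587  1.0952168 ] 49.333162031604246
{'time_s': 0.1, 'joint_positions': array([-1.42060376e+00,  2.59110173e-01,  2.08120303e-02,  1.33371547e+00,
        1.59182050e-06,  1.41821626e+00]), 'joint_velocities': array([-1.86647162e-05, -1.57201466e-03,  1.77007807e-04, -1.66425556e-03,
       -3.02780262e-05,  5.07456865e-04]), 'joint_efforts': array([ 4.46475038e-03, -5.56696379e+01,  3.45068586e+01,  1.16867723e-02,
       -2.18460132e-04,  5.14485734e-06]), 'tool_pos': array([ 0.16396017, -0.52472545,  0.24473051]), 'ee_rot': array([[ 9.54513465e-01,  2.98167759e-01, -1.80566129e-04],
       [ 2.98167756e-01, -9.54512724e-01,  1.20381572e-03],
       [ 1.86586368e-04, -1.20289731e-03, -9.99999259e-01]]), 'ft_force': array([-0.63592393,  0.00900257, -0.10477126]), 'torque': array([0.02708938, 0.01922459, 0.015008  ]), 'grip_force': 0.0, 'opening': 1.0030898343987658}
```

View pics/top0.png

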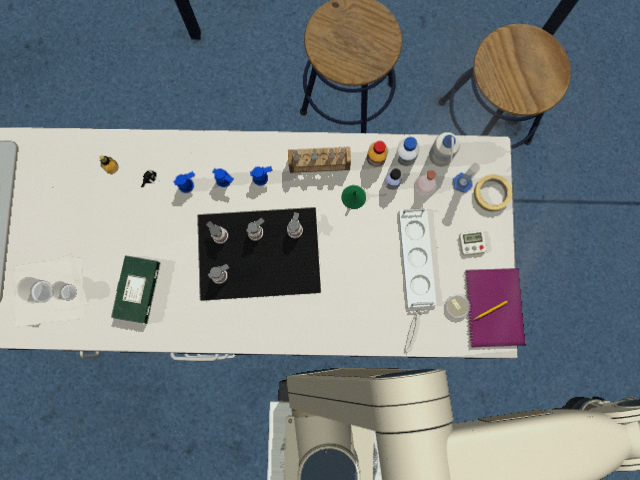

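View pics/scene0.png

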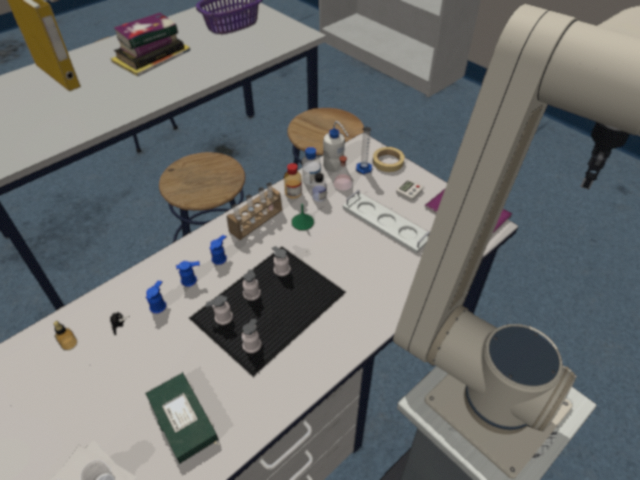

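Four white vials stand on the mat (top image px about (219,235), (256,231), (295,228), (219,275)). The carrier is at (417,258) with the places in a row, the funnel (green) at (353,197), the timer at (473,243) and the petri dish at (457,307). I'll zoom in on the vials.

```bash
python3 - <<'E'
from h import *
d=np.load('top0.npz'); im=d['frame']
c=cv2.resize(im[200:310,190:330],None,fx=5.4,fy=5.4,interpolation=cv2.INTER_CUBIC)
cv2.imwrite('pics/zoom0.png',c[:600])
np.set_printoptions(precision=4,suppress=True)
print(px2w(d,[(199,215),(316,208),(321,292),(202,300)],.003))
print(px2w(d,[(415,231),(417.5,257),(420,285)],.015))
print(px2w(d,[(353,197),(473,243),(457,307)],.0))
E
```

```text
[[0.6508 0.3721 0.003 ]
 [0.6773 0.0464 0.003 ]
 [0.443  0.0275 0.003 ]
 [0.4147 0.3512 0.003 ]]
[[ 0.6153 -0.2286  0.015 ]
 [ 0.5429 -0.2352  0.015 ]
 [ 0.466  -0.2416  0.015 ]]
[[ 0.7118 -0.0568  0.    ]
 [ 0.5875 -0.3927  0.    ]
 [ 0.409  -0.3452  0.    ]]
```

View pics/zoom0.png

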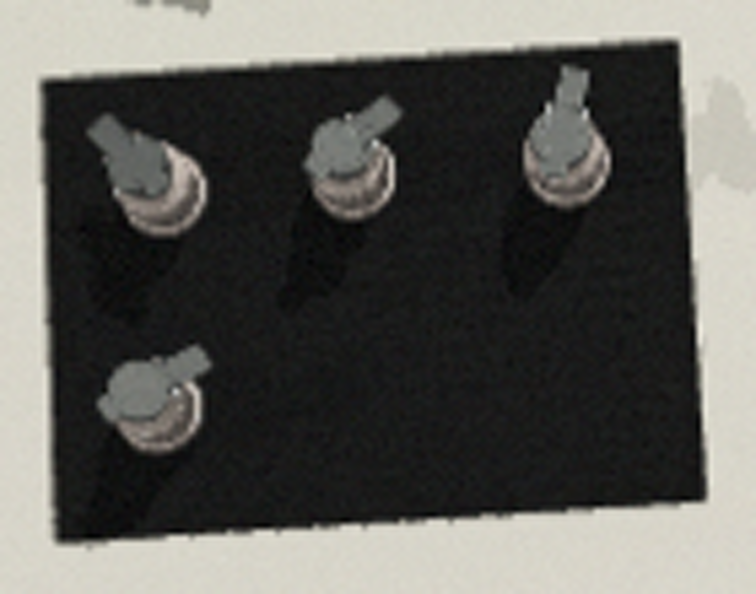

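```bash
cat >> h.py <<'E'
def go(p,a):
    """shift (mm, present tool axes) and turn needed to reach world point p, tool yaw a"""
    o=readout.get_obs(); R=o['ee_rot']; s=R.T@(np.array(p)-o['tool_pos'])*1000
    y=np.arctan2(R[1,0],R[0,0]); t=(a-y+np.pi)%(2*np.pi)-np.pi
    # turning about tool z (down) by +t lowers world yaw by t
    Rn=R@cv2.Rodrigues(np.array([0,0,-t]))[0]
    print('shift now',s.round(1),'turn(tool z)',round(-t,3),'| shift after turn',(Rn.T@(np.array(p)-o['tool_pos'])*1000).round(1),'ft',o['ft_force'].round(2),'open',round(o['opening'],2),'t',o['time_s'])
E
python3 - <<'E'
from h import *
np.set_printoptions(precision=4,suppress=True)
d=np.load('top0.npz')
z=lambda p:[(190+x/5.4-.4,200+y/5.4-.4) for x,y in p]
F=px2w(d,z([(163,193),(352,178),(567,166),(157,411)]),.005)
T=px2w(d,z([(103,128),(390,110),(575,80),(205,358)]),.062)
for f,t in zip(F,T): v=(t-f)[:2]; print(f[:2],t[:2],np.linalg.norm(v),np.arctan2(v[1],v[0]))
go([.5,.17,.3],np.pi)
E
python3 -m crank '[[[0,0,-40,0.12,-1],[0,0,0,0.12,-1],[0,0,0,0.12,-1],[0,0,0,0.12,-1],[0,0,0,0.12,-1]]]'
python3 - <<'E'
from h import *
go([.5,.17,.3],np.pi)
E
```

```text
[0.5941 0.3109] [0.6163 0.3323] 0.03087960349618707 0.7673453189945253
[0.6038 0.2143] [0.6283 0.19  ] 0.03444660783206401 -0.7819287604353833
[0.6123 0.1042] [0.6454 0.0985] 0.0335602607377726 -0.17205563780098707
[0.4818 0.3085] [0.5023 0.2763] 0.03818823773799992 -1.0056157060487263
shift now [ 527.9 -563.   -54.5] turn(tool z) -2.839 | shift after turn [-336.   694.8  -54.5] ft [-0.64  0.01 -0.1 ] open 1.0 t 0.1
time_s: 0.52
tool_pos: [0.164, -0.5249, 0.2851]
ee_rot: [[0.954, -0.299, -0.0], [-0.299, -0.954, 0.0], [-0.0, -0.0, -1.0]]
ft_force: [0.6, -0.2, 0.2]
opening: 0.297
grip_force: 0.0
shift now [ 113.2 -763.5  -14.6] turn(tool z) 2.838 | shift after turn [-336.   694.9  -14.6] ft [ 0.57 -0.15  0.2 ] open 0.3 t 0.5167
```

```bash
for i in 1 2 3 4 5; do python3 -m crank '[[[0,0,0,-0.122,-1],[0,0,0,-0.122,-1],[0,0,0,-0.122,-1],[0,0,0,-0.122,-1],[0,0,0,-0.122,-1]]]' >/dev/null; done
python3 -m crank '[[[0,0,0,-0.122,-1],[0,0,0,-0.1,-1]]]'
python3 - <<'E'
from h import *
go([.55,.17,.3],2.97)
E
```

```text
time_s: 2.77
tool_pos: [0.164, -0.5249, 0.2849]
ee_rot: [[-0.987, 0.16, -0.0], [0.16, 0.987, 0.001], [0.0, 0.001, -1.0]]
ft_force: [-0.3, 0.1, 0.7]
opening: -0.001
grip_force: 0.0
shift now [-270.   747.6  -14.6] turn(tool z) 0.011 | shift after turn [-261.7  750.6  -14.6] ft [-0.32  0.14  0.68] open -0.0 t 2.7667
```

```bash
for i in 1 2 3 4; do python3 -m crank '[[[-13.5,37.4,-0.7,0,-1],[-13.5,37.4,-0.7,0,-1],[-13.5,37.4,-0.7,0,-1],[-13.5,37.4,-0.7,0,-1],[-13.5,37.4,-0.7,0,-1]]]' >/dev/null; done
python3 - <<'E'
from h import *
go([.55,.17,.3],2.97)
d=snap('wrist','w0'); np.set_printoptions(precision=4,suppress=True)
E=d['extrinsics']; print(-E[:3,:3].T@E[:3,3],E[2,:3],d['fov_y'])
go([.55,.17,.3],2.97)
E
```

```text
shift now [ 4.8 -0.7 -1. ] turn(tool z) 0.005 | shift after turn [ 4.8 -0.8 -1. ] ft [ 0.94 -0.45  0.47] open 0.0 t 4.4333
[0.4803 0.1823 0.4273] [ 0.288  -0.0493 -0.9564] 68.29589847900832
shift now [ 6.5 -5.8 -2.5] turn(tool z) 0.007 | shift after turn [ 6.5 -5.9 -2.5] ft [-5.24  0.55 -3.59] open -0.0 t 4.4833
```

View pics/w0.png

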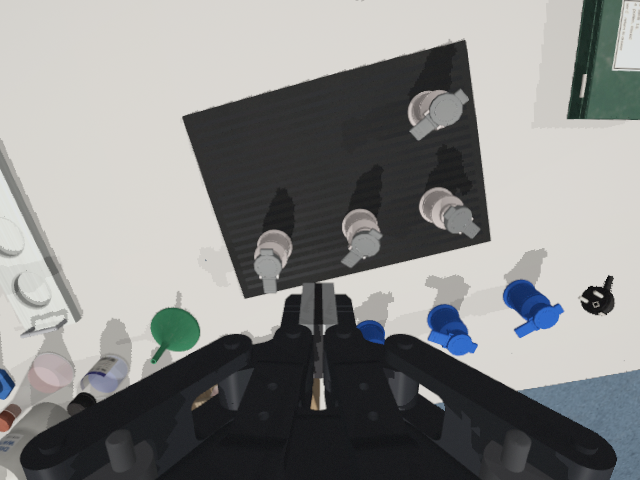

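The wrist view shows all four vials: C at (272,250), B at (361,232), A at (443,210), D at (434,110). I'll zoom in to place the feet and lever tips.

```bash
python3 - <<'E'
from h import *
im=np.load('w0.npz')['frame']
cv2.imwrite('pics/zw0.png',cv2.resize(im[80:300,230:500],None,fx=2.7,fy=2.7,interpolation=cv2.INTER_CUBIC))
E
```

```text
(no output)
```

View pics/zw0.png

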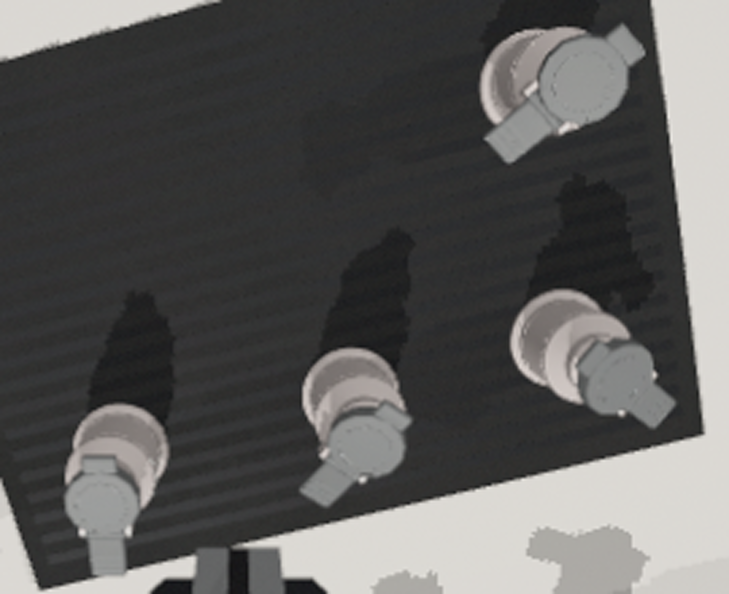

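```bash
cat > fit.py <<'E'
from h import *
from scipy.optimize import least_squares
def fit(d,foot,hinge,tip,x0):
    """pixels of foot rim centre, hinge middle, lever end -> x,y,yaw,cap angle"""
    obs=np.array([foot,hinge,tip],float)
    def r(q):
        x,y,w,a=q; c,s=np.cos(w),np.sin(w); ra=.0165; t=.0165+.0225*np.cos(a)
        return np.r_[(w2px(d,[[x,y,.008],[x+ra*c,y+ra*s,.065],[x+t*c,y+t*s,.063-.0225*np.sin(a)]])-obs).ravel(),(a-.4)*.5]
    s=least_squares(r,x0); return s.x,np.abs(s.fun).max()
E
python3 - <<'E'
from fit import *
np.set_printoptions(precision=4,suppress=True)
d=np.load('w0.npz'); z=lambda p:(230+p[0]/2.7-.3,80+p[1]/2.7-.3)
for n,f,h,t,g in [('A',(560,338),(640,390),(666,415),(.594,.31,.77)),('B',(351,396),(344,467),(313,498),(.604,.214,-.78)),('C',(120,450),(104,530),(109,574),(.612,.104,-.17)),('D',(529,78),(549,110),(498,151),(.482,.308,-1))]:
    print(n,*fit(d,z(f),z(h),z(t),[*g,.3]))
E
```

```text
A [0.593  0.3104 0.7808 0.3488] 0.5838466765165435
B [ 0.6044  0.2134 -0.7372  0.3883] 0.06283639706049371
C [ 0.6117  0.1041 -0.1669  0.1642] 0.4679091043618939
D [ 0.4807  0.3061 -0.8423  0.4848] 1.2162890905844392
```

```bash
python3 - <<'E'
from h import *
go([.6115,.104,.11],2.975)
E
```

```text
shift now [-65.2 -61.3 187.3] turn(tool z) 0.002 | shift after turn [-65.3 -61.1 187.3] ft [-5.24  0.55 -3.59] open -0.0 t 4.4833
```

```bash
python3 -m crank '[[[-18,-14,30,0,-1],[-18,-14,30,0,-1],[-18,-14,30,0,-1],[-16,-14,30,0,-1],[0,0,30,0,-1]]]'>/dev/null; python3 -m crank '[[[0,0,30,0,-1],[0,0,0,0,-1],[0,0,0,0,-1]]]'
python3 - <<'E'
from h import *
go([.6115,.104,.11],2.975)
E
```

```text
time_s: 5.15
tool_pos: [0.6133, 0.1008, 0.1183]
ee_rot: [[-0.986, 0.166, -0.004], [0.166, 0.986, -0.0], [0.004, -0.001, -1.0]]
ft_force: [0.1, -0.3, 0.7]
opening: 0.001
grip_force: 0.0
shift now [2.3 2.8 8.3] turn(tool z) -0.0 | shift after turn [2.3 2.8 8.3] ft [ 0.15 -0.28  0.71] open 0.0 t 5.15
```

```bash
python3 -m crank '[[[2.3,2.8,12,0,-1],[0,0,9,0,-1],[0,0,8,0,-1],[0,0,5,0,-1],[0,0,0,0,-1]]]'; python3 -m crank '[[[0,0,2,0,-1],[0,0,2,0,-1],[0,0,0,0,-1]]]'; 
python3 - <<'E'
from h import *
go([.6115,.104,.082],2.975)
E
```

```text
time_s: 5.57
tool_pos: [0.6122, 0.1042, 0.0849]
ee_rot: [[-0.986, 0.166, -0.001], [0.166, 0.986, -0.0], [0.001, -0.0, -1.0]]
ft_force: [0.5, -0.7, 0.4]
opening: 0.0
grip_force: 0.0
time_s: 5.82
tool_pos: [0.6128, 0.1041, 0.0821]
ee_rot: [[-0.986, 0.166, 0.001], [0.166, 0.986, 0.0], [-0.001, 0.0, -1.0]]
ft_force: [0.3, -0.1, 0.6]
opening: -0.009
grip_force: 0.3
shift now [ 1.3 -0.4  0.1] turn(tool z) -0.0 | shift after turn [ 1.3 -0.4  0.1] ft [ 0.27 -0.12  0.62] open -0.01 t 5.8167
```

```bash
for i in 1 2; do python3 -m crank '[[[0,0,1,0,-1],[0,0,0,0,-1],[0,0,0,0,-1]]]' | egrep 'pos|force'; done
```

```text
tool_pos: [0.6129, 0.1041, 0.082]
ft_force: [-2.7, 0.2, 11.0]
grip_force: 5.5
tool_pos: [0.6131, 0.1041, 0.0819]
ft_force: [-5.8, -0.5, 17.8]
grip_force: 9.0
```

```bash
python3 -m crank '[[[0,0,-30,0,-1],[1.5,0,-25,0,0.5],[0,0,0,0,0.5],[0,0,0,0,0.5],[0,0,0,0,0.5]]]'|egrep 'pos|open'; python3 -m crank '[[[0,0,35,0,0.5],[0,0,35,0,0.5],[0,0,30,0,0.5],[0,0,5,0,0.5],[0,0,0,0,0.5]]]'
python3 - <<'E'
from h import *
go([.6115,.104,.03],2.975)
E
```

```text
tool_pos: [0.6107, 0.1043, 0.134]
opening: 0.564
time_s: 7.15
tool_pos: [0.6091, 0.1042, 0.0266]
ee_rot: [[-0.986, 0.166, -0.006], [0.166, 0.986, -0.0], [0.006, -0.001, -1.0]]
ft_force: [-0.5, -0.1, 0.6]
opening: 0.752
grip_force: 0.0
shift now [-2.4  0.2 -3.4] turn(tool z) -0.0 | shift after turn [-2.4  0.2 -3.4] ft [-0.47 -0.08  0.62] open 0.75 t 7.15
```

```bash
python3 -m crank '[[[-2,0,-3,0,0.5],[0,0,0,0,-1],[0,0,0,0,-1],[0,0,0,0,-1],[0,0,0,0,-1]]]'|egrep 'pos|open|force';python3 -m crank '[[[0,0,0,0,-1],[0,0,0,0,-1],[0,0,0,0,-1]]]'|egrep 'pos|open|force'; python3 -m crank '[[[0,0,-8,0,-1],[0,0,-7,0,-1],[0,0,0,0,-1],[0,0,0,0,-1],[0,0,0,0,-1]]]'|egrep 'pos|open|force';for i in 1 2 3; do python3 -m crank '[[[0,0,0,0,-1],[0,0,0,0,-1]]]'|egrep 'pos|open|force';done
```

```text
tool_pos: [0.6142, 0.1041, 0.0346]
ft_force: [-0.2, 0.1, 6.2]
opening: 0.43
grip_force: 59.4
tool_pos: [0.6141, 0.1042, 0.0346]
ft_force: [0.6, 0.3, 6.6]
opening: 0.423
grip_force: 59.4
tool_pos: [0.6127, 0.104, 0.0473]
ft_force: [-0.6, 0.4, -2.8]
opening: 0.429
grip_force: 60.2
tool_pos: [0.6126, 0.104, 0.0469]
ft_force: [-0.6, 1.0, -4.1]
opening: 0.427
grip_force: 60.2
tool_pos: [0.6128, 0.104, 0.047]
ft_force: [-0.5, -0.4, -3.1]
opening: 0.424
grip_force: 60.2
tool_pos: [0.6128, 0.104, 0.0472]
ft_force: [0.5, 0.7, -3.4]
opening: 0.423
grip_force: 60.2
```

Vial C reads about 3.3 N, so it is loaded. I'll carry it toward the carrier and look down there.

```bash
python3 -m crank '[[[0,0,-40,0,-1],[0,0,-40,0,-1],[0,0,-40,-0.084,-1],[0,0,-30,-0.084,-1],[0,0,0,-0.084,-1]]]'|egrep 'pos|open|force'
python3 - <<'E'
from h import *
go([.5,-.235,.2],3.227)
E
```

```text
tool_pos: [0.6151, 0.1042, 0.2046]
ft_force: [-0.7, -0.5, -3.7]
opening: 0.426
grip_force: 61.4
shift now [ 144.9 -327.5    3.3] turn(tool z) 0.004 | shift after turn [ 143.6 -328.1    3.3] ft [-0.7  -0.46 -3.72] open 0.43 t 9.15
```

```bash
python3 -m crank '[[[16,-36.4,0,0,-1],[16,-36.4,0,0,-1],[16,-36.4,0,0,-1],[16,-36.4,0,0,-1],[16,-36.4,0,0,-1]]]'>/dev/null;python3 -m crank '[[[16,-36.4,0,0,-1],[16,-36.4,0,0,-1],[16,-36.4,0,0,-1],[16,-36.4,0,0,-1]]]'>/dev/null;python3 -m crank '[[[0,0,0,0,-1],[0,0,0,0,-1],[0,0,0,0,-1]]]'|egrep 'pos|open|force'
python3 - <<'E'
from h import *
d=snap('wrist','w1')
go([.615,-.229,.2],3.227)
E
```

```text
tool_pos: [0.4971, -0.2347, 0.1972]
ft_force: [1.2, 0.3, -2.4]
opening: 0.427
grip_force: 61.6
shift now [-117.6   -5.1   -2.7] turn(tool z) 0.0 | shift after turn [-117.6   -5.1   -2.7] ft [-0.86 -0.19 -3.25] open 0.43 t 10.2
```

View pics/w1.png

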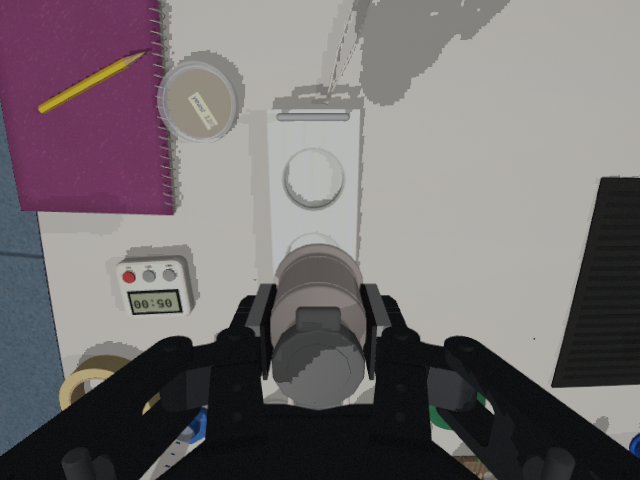

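```bash
python3 - <<'E'
from h import *
np.set_printoptions(precision=4,suppress=True)
d=np.load('w1.npz'); im=d['frame']; t=np.load('top0.npz')
g=cv2.GaussianBlur(cv2.cvtColor(im[130:225,265:365],cv2.COLOR_BGR2GRAY),(3,3),0)
c=cv2.HoughCircles(g,cv2.HOUGH_GRADIENT,1.5,20,param1=60,param2=12,minRadius=26,maxRadius=35)
print((c[0,:4]+[265,130,0]) if c is not None else None)
print(px2w(d,[(314,179),(284,179),(344,179),(314,148),(314,210),(269,112),(363,109),(274,262),(359,262)],.015))
print(px2w(t,[(402,211),(427,208.5),(408,309),(434.5,305)],.015))
cv2.imwrite('pics/z1.png',np.hstack([cv2.resize(im[90:280,255:375],None,fx=3.1,fy=3.1,interpolation=cv2.INTER_CUBIC),cv2.resize(t['frame'][200:318,390:446],None,fx=5,fy=5,interpolation=cv2.INTER_CUBIC)[:589]]))
E
```

```text
[[313.75 178.75  30.95]]
[[ 0.4657 -0.2407  0.015 ]
 [ 0.4678 -0.2669  0.015 ]
 [ 0.4635 -0.2145  0.015 ]
 [ 0.4392 -0.2428  0.015 ]
 [ 0.4934 -0.2385  0.015 ]
 [ 0.4129 -0.2826  0.015 ]
 [ 0.4041 -0.2047  0.015 ]
 [ 0.5464 -0.272   0.015 ]
 [ 0.5398 -0.1923  0.015 ]]
[[ 0.6711 -0.1927  0.015 ]
 [ 0.6797 -0.2624  0.015 ]
 [ 0.4004 -0.2087  0.015 ]
 [ 0.4124 -0.2808  0.015 ]]
```

View pics/z1.png

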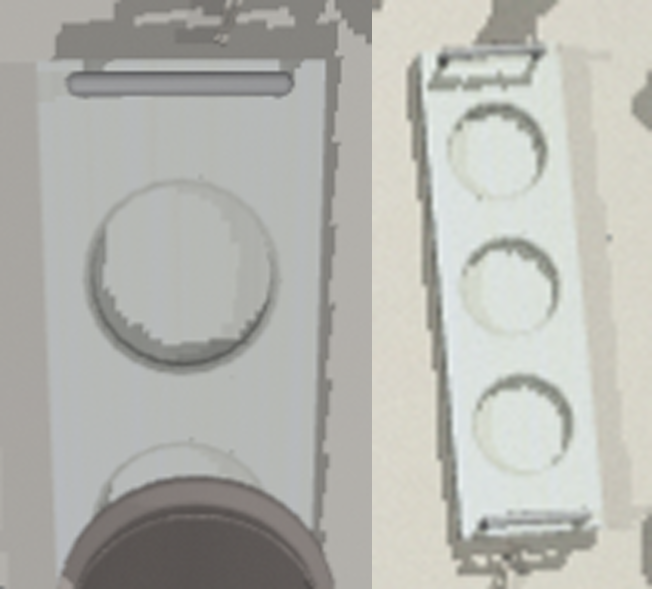

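```bash
python3 - <<'E'
from h import *
d=np.load('w1.npz'); o=readout.get_obs(); p=o['tool_pos']; R=o['ee_rot']
a=np.linspace(0,2*np.pi,200)
for e in(-3,0,3,6):
  for h in(0,.005):
    c=p+R@[e/1000,0,.0316-h]; P=np.c_[c[0]+.022*np.cos(a),c[1]+.022*np.sin(a),np.full(200,c[2])]
    q=w2px(d,P); i=q[:,1].argmin(); print(e,h,q[i].round(1),q[:,0].min().round(1),q[:,0].max().round(1))
E
```

```text
-3 0 [319.6 251. ] 275.2 363.5
-3 0.005 [319.6 254.6] 274.0 364.8
0 0 [319.6 245. ] 274.9 363.8
0 0.005 [319.6 248.5] 273.7 365.0
3 0 [319.6 239. ] 274.7 364.0
3 0.005 [319.6 242.3] 273.5 365.3
6 0 [319.6 233. ] 274.4 364.2
6 0.005 [319.6 236.1] 273.2 365.5
```

```bash
python3 -m crank '[[[-30,-1,0,0,-1],[-30,-2,0,0,-1],[-30,-2,0,0,-1],[-31,-2,0,0,-1],[0,0,0,0,-1]]]'>/dev/null;python3 -m crank '[[[0,0,35,0,-1],[0,0,35,0,-1],[0,0,30,0,-1],[0,0,0,0,-1],[0,0,0,0,-1]]]'|egrep 'pos|open|force'
python3 - <<'E'
from h import *
go([.6191,-.228,.055],3.227)
E
```

```text
tool_pos: [0.6182, -0.2295, 0.0964]
ft_force: [0.5, 0.0, -2.0]
opening: 0.428
grip_force: 61.6
shift now [-1.2  1.3 41.4] turn(tool z) 0.002 | shift after turn [-1.2  1.3 41.4] ft [ 0.54  0.04 -1.97] open 0.43 t 11.0333
```

```bash
python3 -m crank '[[[-1,1.3,20,0,-1],[0,0,20,0,-1],[0,0,0,0,-1],[0,0,0,0,-1],[0,0,0,0,-1]]]'|egrep 'pos|open|force'
python3 - <<'E'
from h import *
go([.6191,-.228,.0376],3.227)
E
```

```text
tool_pos: [0.6205, -0.2302, 0.0599]
ft_force: [-0.7, 0.3, -2.9]
opening: 0.423
grip_force: 61.6
shift now [ 1.3  2.3 22.3] turn(tool z) 0.0 | shift after turn [ 1.3  2.3 22.3] ft [-0.73  0.32 -2.87] open 0.42 t 11.45
```

```bash
python3 -m crank '[[[1,2,4,0,-1],[0,0,4,0,-1],[0,0,0,0,-1],[0,0,0,0,-1],[0,0,0,0,-1]]]'|egrep 'pos|rot|force'
python3 - <<'E'
from h import *
go([.6191,-.228,.0376],3.227)
E
```

```text
tool_pos: [0.6182, -0.2281, 0.0495]
ee_rot: [[-0.996, -0.085, 0.0], [-0.085, 0.996, -0.0], [-0.0, -0.0, -1.0]]
ft_force: [-0.4, -0.8, -3.1]
grip_force: 61.6
shift now [-0.9  0.  11.9] turn(tool z) -0.0 | shift after turn [-0.9  0.  11.9] ft [-0.41 -0.84 -3.14] open 0.43 t 11.8667
```

```bash
python3 -m crank '[[[-0.5,0,5,0,-1],[0,0,4,0,-1],[0,0,0,0,-1],[0,0,0,0,-1]]]'|egrep 'pos|force'; for i in 1 2; do python3 -m crank '[[[0,0,1.5,0,-1],[0,0,0,0,-1],[0,0,0,0,-1]]]'|egrep 'pos|force';done
```

```text
tool_pos: [0.6183, -0.2279, 0.0397]
ft_force: [0.0, 0.2, -3.2]
grip_force: 61.6
tool_pos: [0.6187, -0.228, 0.0388]
ft_force: [-0.4, -0.4, -3.2]
grip_force: 61.6
tool_pos: [0.6188, -0.2281, 0.0377]
ft_force: [-0.8, 0.4, -0.3]
grip_force: 62.2
```

```bash
python3 -m crank '[[[0,0,0,0,0.4],[0,0,0,0,0.4],[0,0,0,0,0.4],[0,0,0,0,0.4],[0,0,-10,0,0.4]]]'|egrep 'pos|force|open'; python3 -m crank '[[[0,0,-35,0,0.4],[0,0,-40,0,0.4],[0,0,-40,0.12,-1],[0,0,0,0.12,-1],[0,0,0,0.12,-1]]]' | egrep 'force'; python3 -m crank '[[[0,0,0,0.12,-1],[0,0,0,0.12,-1],[0,0,0,0.12,-1],[0,0,0,0.103,-1]]]' | egrep 'force'
python3 - <<'E'
from h import *
snap('top','t1')
go([.6044,.2134,.12],2.404)
E
```

```text
tool_pos: [0.6177, -0.2275, 0.0458]
ft_force: [-0.3, 0.4, -0.3]
opening: 0.699
grip_force: 0.0
ft_force: [-1.4, 0.0, -1.5]
grip_force: 0.0
ft_force: [-0.2, -0.6, 1.2]
grip_force: 0.0
shift now [311.4 313.1  43. ] turn(tool z) -0.013 | shift after turn [307.4 317.1  43. ] ft [-0.02  0.12  0.01] open 0.0 t 13.9167
```

```bash
for i in 1 2; do python3 -m crank '[[[28.1,28.6,0,0,-1],[28.1,28.6,0,0,-1],[28.1,28.6,0,0,-1],[28.1,28.6,0,0,-1],[28.1,28.6,0,0,-1]]]'>/dev/null; done; python3 -m crank '[[[28.1,28.6,0,-0.01,-1],[0,0,30,0,-1],[0,0,0,0,-1],[0,0,0,0,-1]]]'|egrep 'pos|force'
cat > diff.py <<'E'
import sys; from h import *
a,b=[np.load(f+'.npz')['frame'][120:360,180:510].astype(int) for f in sys.argv[1:3]]
m=(np.abs(a-b).max(2)>40).astype(np.uint8); n,l,s,c=cv2.connectedComponentsWithStats(cv2.morphologyEx(m,cv2.MORPH_CLOSE,np.ones((3,3))))
for i in range(1,n):
    if s[i,4]>12: print(c[i].round()+[180,120],s[i,4])
E
python3 diff.py top0 t1
python3 - <<'E'
from h import *
go([.6044,.2134,.1],2.404)
E
```

```text
tool_pos: [0.6005, 0.2127, 0.1316]
ft_force: [0.5, -1.1, 0.2]
grip_force: 0.0
[369. 288.] 4827
[463. 193.] 1149
[294. 227.] 276
[418. 225.] 62
[420. 251.] 61
[423. 279.] 63
[408. 338.] 26
[405. 349.] 19
shift now [-2.5  3.2 31.6] turn(tool z) 0.012 | shift after turn [-2.4  3.2 31.6] ft [ 0.47 -1.05  0.22] open 0.0 t 15.0833
```

```bash
python3 -m crank '[[[-2.5,2.5,25,0.01,-1],[0,0,12,0,-1],[0,0,8,0,-1],[0,0,4,0,-1],[0,0,0,0,-1]]]'|egrep 'pos|force'; for i in 1 2; do python3 -m crank '[[[0,0,1.5,0,-1],[0,0,0,0,-1],[0,0,0,0,-1]]]'|egrep 'pos|force';done
python3 - <<'E'
from h import *
go([.6044,.2134,.082],2.404)
E
```

```text
tool_pos: [0.6053, 0.2119, 0.0836]
ft_force: [-0.3, 0.3, -0.5]
grip_force: 0.0
tool_pos: [0.6055, 0.2128, 0.0827]
ft_force: [0.2, -0.2, 1.3]
grip_force: 0.2
tool_pos: [0.6057, 0.2128, 0.082]
ft_force: [-1.8, -2.4, 9.6]
grip_force: 4.8
shift now [ 1.4 -0.4  0. ] turn(tool z) -0.0 | shift after turn [ 1.4 -0.4  0. ] ft [-1.78 -2.39  9.61] open -0.0 t 16.0
```

```bash
python3 -m crank '[[[0,0,-30,0,-1],[1.4,-0.4,-20,0,0.4],[0,0,0,0,0.4],[0,0,0,0,0.4],[0,0,0,0,0.4]]]'|egrep 'pos|open'; python3 -m crank '[[[0,0,35,0,0.4],[0,0,35,0,0.4],[0,0,20,0,0.4],[0,0,8,0,0.4],[0,0,0,0,0.4]]]'|egrep open;python3 -m crank '[[[0,0,0,0,0.4],[0,0,0,0,-1],[0,0,0,0,-1],[0,0,0,0,-1],[0,0,0,0,-1]]]'|egrep 'pos|open|force';python3 -m crank '[[[0,0,0,0,-1],[0,0,0,0,-1]]]'|egrep 'pos|open|force'; python3 -m crank '[[[0,0,-8,0,-1],[0,0,-7,0,-1],[0,0,0,0,-1],[0,0,0,0,-1],[0,0,0,0,-1]]]'|egrep 'pos|open|force';for i in 1 2 3; do python3 -m crank '[[[0,0,0,0,-1],[0,0,0,0,-1]]]'|egrep 'pos|force';done
```

```text
tool_pos: [0.6035, 0.2136, 0.13]
opening: 0.57
opening: 0.699
tool_pos: [0.6048, 0.2138, 0.0342]
ft_force: [-1.5, 0.0, 7.1]
opening: 0.422
grip_force: 60.2
tool_pos: [0.6048, 0.2138, 0.0342]
ft_force: [0.4, -0.3, 7.3]
opening: 0.423
grip_force: 60.2
tool_pos: [0.6037, 0.2136, 0.0474]
ft_force: [0.2, -0.2, -0.6]
opening: 0.428
grip_force: 60.0
tool_pos: [0.6036, 0.2135, 0.0469]
ft_force: [1.1, 0.5, -0.6]
grip_force: 60.0
tool_pos: [0.6037, 0.2135, 0.047]
ft_force: [-0.6, -0.3, 0.2]
grip_force: 60.0
tool_pos: [0.6037, 0.2136, 0.0472]
ft_force: [1.1, -0.4, -1.0]
grip_force: 60.0
```

Vial B weighs little, so it is empty. I'll set it down, release it and press its lever.

```bash
python3 -m crank '[[[0,0,6,0,-1],[0,0,5,0,-1],[0,0,0,0,-1],[0,0,2,0,-1],[0,0,0,0,-1]]]'|egrep 'pos|force'; python3 -m crank '[[[0,0,1,0,-1],[0,0,0,0,-1],[0,0,0,0,0.4],[0,0,0,0,0.4],[0,0,0,0,0.4]]]'|egrep 'pos|force';python3 -m crank '[[[0,0,0,0,0.4],[0,0,-35,0,0.4],[0,0,-35,0,0.4],[0,0,0,0,-1],[0,0,0,0,-1]]]'|egrep 'pos|force'
python3 - <<'E'
from h import *
go([.6307,.1897,.09],2.404)
E
```

```text
tool_pos: [0.6036, 0.2136, 0.0343]
ft_force: [0.9, 0.3, -1.1]
grip_force: 60.1
tool_pos: [0.6038, 0.2136, 0.0332]
ft_force: [-0.3, 0.3, -0.1]
grip_force: 0.0
tool_pos: [0.605, 0.2139, 0.1054]
ft_force: [0.3, 0.0, -0.8]
grip_force: 0.0
shift now [-35.2  -0.6  15.5] turn(tool z) -0.0 | shift after turn [-35.2  -0.6  15.5] ft [ 0.31  0.01 -0.81] open 0.43 t 19.5833
```

```bash
python3 -m crank '[[[-20,0,0,0,-1],[-16,-0.6,0,0,-1],[0,0,10,0,-1],[0,0,0,0,-1],[0,0,0,0,-1]]]'|egrep 'pos|force'
python3 - <<'E'
from h import *
go([.6307,.1897,.09],2.404)
E
```

```text
tool_pos: [0.6292, 0.1885, 0.0916]
ft_force: [0.4, -0.4, 0.3]
grip_force: 0.0
shift now [-0.3  1.9  1.5] turn(tool z) -0.001 | shift after turn [-0.3  1.9  1.5] ft [ 0.37 -0.36  0.31] open 0.0 t 20.0
```

```bash
python3 -m crank '[[[0,1.5,8,0,-1],[0,0,5,0,-1],[0,0,4,0,-1],[0,0,3,0,-1],[0,0,0,0,-1]]]'|egrep 'pos|force';python3 -m crank '[[[0,0,2,0,-1],[0,0,1,0,-1],[0,0,0,0,-1],[0,0,0,0,-1]]]'|egrep 'pos|force'
python3 - <<'E'
from h import *
snap('wrist','w2')
go([.6307,.1897,.068],2.404)
E
```

```text
tool_pos: [0.6306, 0.1902, 0.0725]
ft_force: [-0.5, 0.6, 1.0]
grip_force: 0.0
tool_pos: [0.631, 0.19, 0.0703]
ft_force: [0.3, -0.5, 0.5]
grip_force: 0.1
shift now [-0.  -0.4  2.3] turn(tool z) -0.0 | shift after turn [-0.  -0.4  2.3] ft [ 0.91  0.67 -0.45] open 0.0 t 20.8
```

View pics/w2.png

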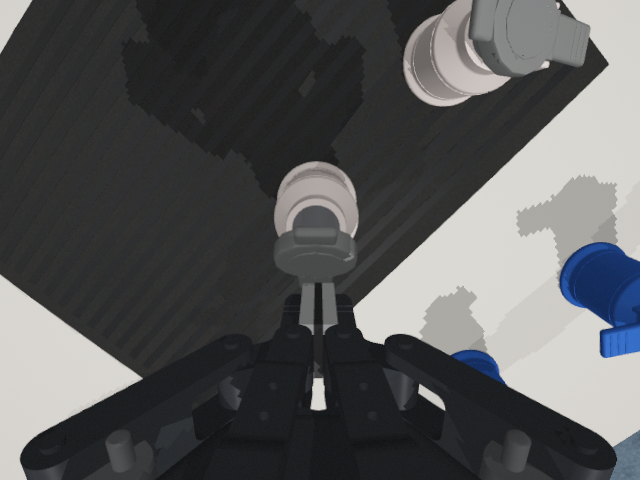

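The view shows B's cap flipped up well at (315,250), with the dark sieve visible. I'll press 2 mm more, lift off and go to A.

```bash
python3 -m crank '[[[0,0,1.5,0,-1],[0,0,1,0,-1],[0,0,0,0,-1],[0,0,0,0,-1]]]'|egrep 'pos|force';python3 -m crank '[[[0,0,-5,0,-1],[0,0,-30,0,-1],[0,0,-30,-0.117,-1],[0,0,-20,-0.117,-1],[0,0,0,-0.117,-1]]]'|egrep 'force'; for i in 1 2; do python3 -m crank '[[[0,0,0,-0.117,-1],[0,0,0,-0.117,-1],[0,0,0,-0.117,-1],[0,0,0,-0.117,-1],[0,0,0,-0.117,-1]]]'>/dev/null; done
python3 - <<'E'
from h import *
go([.593,.3104,.12],3.923)
E
```

```text
tool_pos: [0.631, 0.19, 0.0677]
ft_force: [-0.3, 0.0, 0.7]
grip_force: 0.3
ft_force: [0.1, -0.4, 0.1]
grip_force: 0.0
shift now [-58.8 111.6  33.1] turn(tool z) 0.008 | shift after turn [-57.9 112.1  33.1] ft [-0.04  0.07 -0.31] open 0.0 t 22.3833
```

```bash
python3 -m crank '[[[-15,28,0,0.008,-1],[-15,28,0,0,-1],[-14.5,28,0,0,-1],[-14,28,0,0,-1],[0,0,30,0,-1]]]'|egrep 'force';python3 -m crank '[[[0,0,10,0,-1],[0,0,0,0,-1],[0,0,0,0,-1]]]'|egrep 'force';python3 - <<'E'
from h import *
snap('top','t2')
go([.593,.3104,.082],3.923)
E
python3 diff.py t1 t2
```

```text
ft_force: [1.9, -0.8, 0.4]
grip_force: 0.0
ft_force: [0.7, -0.2, 0.3]
grip_force: 0.0
shift now [ 0.9  1.4 31.4] turn(tool z) -0.007 | shift after turn [ 0.9  1.4 31.4] ft [ 0.74 -0.02  0.41] open -0.0 t 23.1
[299. 273.] 9853
[463. 191.] 1049
[256. 227.] 163
[459. 239.] 16
[422. 279.] 64
```

```bash
python3 -m crank '[[[1,1.4,12,0,-1],[0,0,8,0,-1],[0,0,6,0,-1],[0,0,4,0,-1],[0,0,0,0,-1]]]'|egrep 'pos|force'; for i in 1 2; do python3 -m crank '[[[0,0,1.5,0,-1],[0,0,0,0,-1],[0,0,0,0,-1]]]'|egrep 'pos|force';done
python3 - <<'E'
from h import *
go([.593,.3104,.082],3.923)
E
```

```text
tool_pos: [0.5927, 0.3107, 0.0825]
ft_force: [0.2, 0.0, 0.4]
grip_force: 0.0
tool_pos: [0.5928, 0.3112, 0.0821]
ft_force: [-0.6, -1.9, 5.5]
grip_force: 2.3
tool_pos: [0.5931, 0.3113, 0.082]
ft_force: [-2.5, -2.7, 14.8]
grip_force: 7.2
shift now [ 0.6 -0.6 -0. ] turn(tool z) -0.006 | shift after turn [ 0.6 -0.6 -0. ] ft [-2.55 -2.74 14.79] open -0.0 t 24.0167
```

```bash
python3 -m crank '[[[0,0,-30,0,-1],[0.6,-0.6,-20,-0.006,0.4],[0,0,0,0,0.4],[0,0,0,0,0.4],[0,0,0,0,0.4]]]'|egrep 'pos|open'; python3 -m crank '[[[0,0,35,0,0.4],[0,0,35,0,0.4],[0,0,20,0,0.4],[0,0,8,0,0.4],[0,0,0,0,0.4]]]'|egrep open;python3 -m crank '[[[0,0,0,0,0.4],[0,0,0,0,-1],[0,0,0,0,-1],[0,0,0,0,-1],[0,0,0,0,-1]]]'|egrep 'pos|open|force';python3 -m crank '[[[0,0,0,0,-1],[0,0,0,0,-1]]]'|egrep 'pos|open|force'; python3 -m crank '[[[0,0,-8,0,-1],[0,0,-7,0,-1],[0,0,0,0,-1],[0,0,0,0,-1],[0,0,0,0,-1]]]'|egrep 'pos|open|force';for i in 1 2 3; do python3 -m crank '[[[0,0,0,0,-1],[0,0,0,0,-1]]]'|egrep 'pos|force';done
```

```text
tool_pos: [0.5922, 0.3103, 0.1292]
opening: 0.567
opening: 0.696
tool_pos: [0.5935, 0.3107, 0.0338]
ft_force: [0.5, -0.2, 7.1]
opening: 0.432
grip_force: 60.1
tool_pos: [0.5935, 0.3107, 0.0337]
ft_force: [0.5, -0.3, 6.2]
opening: 0.425
grip_force: 60.1
tool_pos: [0.5924, 0.3103, 0.0468]
ft_force: [0.5, -0.0, -0.6]
opening: 0.423
grip_force: 60.0
tool_pos: [0.5923, 0.3102, 0.0464]
ft_force: [-0.5, 0.0, 0.1]
grip_force: 60.0
tool_pos: [0.5923, 0.3103, 0.0465]
ft_force: [-0.2, 0.3, -0.8]
grip_force: 60.0
tool_pos: [0.5924, 0.3103, 0.0467]
ft_force: [0.7, 0.3, -1.6]
grip_force: 60.0
```

Vial A is empty too.

```bash
python3 -m crank '[[[0,0,6,0,-1],[0,0,5,0,-1],[0,0,0,0,-1],[0,0,2,0,-1],[0,0,0,0,-1]]]'|egrep 'pos|force'; python3 -m crank '[[[0,0,1,0,-1],[0,0,0,0,-1],[0,0,0,0,0.4],[0,0,0,0,0.4],[0,0,0,0,0.4]]]'|egrep 'pos|force';python3 -m crank '[[[0,0,0,0,0.4],[0,0,-35,0,0.4],[0,0,-35,0,0.4],[0,0,0,0,-1],[-20,0,0,0,-1]]]'|egrep 'pos|force';python3 -m crank '[[[-15,0,0,0,-1],[0,0,8,0,-1],[0,0,0,0,-1],[0,0,0,0,-1],[0,0,0,0,-1]]]'|egrep 'pos|force'
python3 - <<'E'
from h import *
go([.618,.3353,.068],3.923)
E
```

```text
tool_pos: [0.5923, 0.3103, 0.0339]
ft_force: [-0.3, 0.0, -0.5]
grip_force: 60.1
tool_pos: [0.5925, 0.3104, 0.0326]
ft_force: [0.7, 0.7, 0.1]
grip_force: 0.0
tool_pos: [0.6065, 0.3236, 0.1059]
ft_force: [0.7, 0.2, -1.0]
grip_force: 0.0
tool_pos: [0.6167, 0.3345, 0.0944]
ft_force: [-0.2, 0.8, 0.7]
grip_force: 0.0
shift now [-1.5 -0.3 26.4] turn(tool z) -0.0 | shift after turn [-1.5 -0.3 26.4] ft [-0.23  0.78  0.7 ] open 0.0 t 28.0167
```

```bash
python3 -m crank '[[[-1.5,0,8,0,-1],[0,0,5,0,-1],[0,0,4,0,-1],[0,0,3,0,-1],[0,0,3,0,-1]]]'|egrep 'pos|force';python3 -m crank '[[[0,0,2,0,-1],[0,0,1.5,0,-1],[0,0,0,0,-1],[0,0,0,0,-1]]]'|egrep 'pos|force';python3 -m crank '[[[0,0,-5,0,-1],[0,0,-30,0,-1],[0,0,-30,0,-1],[0,0,-20,0,-1],[0,0,0,0,-1]]]'|egrep 'force'
python3 - <<'E'
from h import *
go([.4807,.3061,.15],np.pi-.842)
E
```

```text
tool_pos: [0.6183, 0.336, 0.0715]
ft_force: [0.5, -0.1, 1.7]
grip_force: 0.6
tool_pos: [0.6183, 0.336, 0.0682]
ft_force: [-0.4, 0.4, -0.7]
grip_force: 0.0
ft_force: [0.6, 0.7, 1.1]
grip_force: 0.0
shift now [120.5  76.3   8. ] turn(tool z) 1.623 | shift after turn [  69.9 -124.4    8. ] ft [0.56 0.67 1.15] open 0.0 t 29.1833
```

```bash
for i in 1 2; do python3 -m crank '[[[0,0,0,0.116,-1],[0,0,0,0.116,-1],[0,0,0,0.116,-1],[0,0,0,0.116,-1],[0,0,0,0.116,-1]]]'>/dev/null; done; python3 -m crank '[[[0,0,0,0.116,-1],[0,0,0,0.116,-1],[0,0,0,0.116,-1],[0,0,0,0.116,-1]]]'>/dev/null
python3 -m crank '[[[8,-31,0,0,-1],[8,-31,0,0,-1],[7,-31,0,0,-1],[7,-31,0,0,-1],[0,0,0,0,-1]]]'>/dev/null;python3 -m crank '[[[0,0,0,0,-1],[0,0,0,0,-1]]]'>/dev/null
python3 - <<'E'
from h import *
d=snap('wrist','w3')
go([.4807,.3061,.11],np.pi-.842)
E
```

```text
shift now [39.6  0.4 43.5] turn(tool z) -0.001 | shift after turn [39.6  0.4 43.5] ft [ 0.58  0.   -0.68] open 0.0 t 30.9833
```

View pics/w3.png

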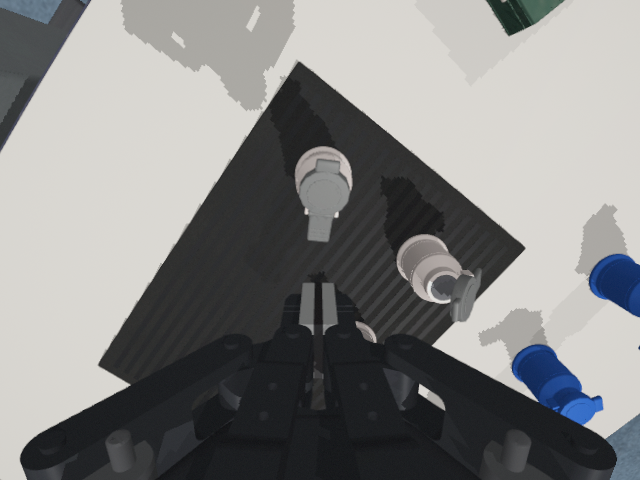

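A's cap stands open at (464,295). D has its foot centre near (323,175), hinge at (322,211) and lever end at (318,242).

```bash
python3 - <<'E'
from fit import *
x,e=fit(np.load('w3.npz'),(323.5,175.5),(321.5,211),(318,242),[.4807,.3061,-.842,.3]); print(x,e)
go([x[0],x[1],.11],np.pi+x[2])
E
```

```text
[ 0.48232976  0.30844991 -0.95621351  0.1978312 ] 1.281623333611492
shift now [40.3  3.2 43.5] turn(tool z) 0.113 | shift after turn [40.4 -1.4 43.5] ft [ 0.58  0.   -0.68] open 0.0 t 30.9833
```

```bash
python3 -m crank '[[[0,0,0,0.085,-1],[20,0,10,0,-1],[20,-0.5,10,0,-1],[0,0,23,0,-1],[0,0,0,0,-1]]]'|egrep 'force';python3 -m crank '[[[0,0,0,0,-1],[0,0,0,0,-1]]]'|egrep 'force'
python3 - <<'E'
from h import *
go([.482,.308,.082],np.pi-.93)
E
```

```text
ft_force: [-0.2, -0.7, -0.5]
grip_force: 0.0
ft_force: [0.7, -0.6, -0.4]
grip_force: 0.0
shift now [ 0.4 -0.2 28.8] turn(tool z) 0.002 | shift after turn [ 0.4 -0.2 28.8] ft [ 0.73 -0.56 -0.38] open 0.0 t 31.5667
```

```bash
python3 -m crank '[[[0,0,11,0,-1],[0,0,8,0,-1],[0,0,5,0,-1],[0,0,4,0,-1],[0,0,0,0,-1]]]'|egrep 'pos|force'; for i in 1 2; do python3 -m crank '[[[0,0,1.5,0,-1],[0,0,0,0,-1],[0,0,0,0,-1]]]'|egrep 'pos|force';done
python3 - <<'E'
from h import *
go([.482,.308,.082],np.pi-.93)
E
```

```text
tool_pos: [0.4818, 0.3076, 0.0824]
ft_force: [1.2, 0.4, -0.5]
grip_force: 0.0
tool_pos: [0.4819, 0.3077, 0.082]
ft_force: [-2.1, -0.1, 9.3]
grip_force: 4.4
tool_pos: [0.4821, 0.3078, 0.0818]
ft_force: [-4.6, -2.8, 21.0]
grip_force: 10.4
shift now [ 0.2 -0.  -0.2] turn(tool z) 0.002 | shift after turn [ 0.2 -0.  -0.2] ft [-4.61 -2.79 21.04] open -0.0 t 32.4833
```

```bash
python3 -m crank '[[[0,0,-30,0,-1],[0,0,-20,0,0.4],[0,0,0,0,0.4],[0,0,0,0,0.4],[0,0,0,0,0.4]]]'|egrep 'pos|open'; python3 -m crank '[[[0,0,35,0,0.4],[0,0,35,0,0.4],[0,0,20,0,0.4],[0,0,7,0,0.4],[0,0,0,0,0.4]]]'|egrep open;python3 -m crank '[[[0,0,0,0,0.4],[0,0,0,0,-1],[0,0,0,0,-1],[0,0,0,0,-1],[0,0,0,0,-1]]]'|egrep 'pos|open|force';python3 -m crank '[[[0,0,0,0,-1],[0,0,0,0,-1]]]'|egrep 'pos|open|force'; python3 -m crank '[[[0,0,-8,0,-1],[0,0,-7,0,-1],[0,0,0,0,-1],[0,0,0,0,-1],[0,0,0,0,-1]]]'|egrep 'pos|open|force';for i in 1 2 3; do python3 -m crank '[[[0,0,0,0,-1],[0,0,0,0,-1]]]'|egrep 'pos|force';done
```

```text
tool_pos: [0.4813, 0.3075, 0.1289]
opening: 0.563
opening: 0.705
tool_pos: [0.4824, 0.3081, 0.034]
ft_force: [0.2, -0.0, 6.3]
opening: 0.428
grip_force: 59.9
tool_pos: [0.4824, 0.3081, 0.034]
ft_force: [0.0, -0.5, 5.5]
opening: 0.428
grip_force: 59.8
tool_pos: [0.4815, 0.3076, 0.0475]
ft_force: [-0.4, 0.1, 0.2]
opening: 0.426
grip_force: 59.9
tool_pos: [0.4813, 0.3076, 0.047]
ft_force: [0.3, 0.8, 0.1]
grip_force: 59.9
tool_pos: [0.4814, 0.3076, 0.047]
ft_force: [-1.3, 0.2, 0.4]
grip_force: 59.9
tool_pos: [0.4814, 0.3076, 0.0472]
ft_force: [0.0, 0.7, -0.5]
grip_force: 59.9
```

D is empty as well.

```bash
python3 -m crank '[[[0,0,6,0,-1],[0,0,5,0,-1],[0,0,0,0,-1],[0,0,2,0,-1],[0,0,0,0,-1]]]'|egrep 'pos|force'; python3 -m crank '[[[0,0,1,0,-1],[0,0,0,0,-1],[0,0,0,0,0.4],[0,0,0,0,0.4],[0,0,0,0,0.4]]]'|egrep 'pos|force';python3 -m crank '[[[0,0,0,0,0.4],[0,0,-35,0,0.4],[0,0,-35,0,0.4],[0,0,0,0,-1],[-20,0,0,0,-1]]]'|egrep 'pos|force';python3 -m crank '[[[-15.5,0,0,0,-1],[0,0,8,0,-1],[0,0,0,0,-1],[0,0,0,0,-1],[0,0,0,0,-1]]]'|egrep 'pos|force'
python3 - <<'E'
from h import *
go([.5032,.2795,.068],np.pi-.93)
E
```

```text
tool_pos: [0.4814, 0.3076, 0.0342]
ft_force: [0.3, -0.9, -0.5]
grip_force: 60.2
tool_pos: [0.4815, 0.3077, 0.0332]
ft_force: [-0.6, 0.1, -0.4]
grip_force: 0.0
tool_pos: [0.4933, 0.2937, 0.1055]
ft_force: [0.5, -0.2, -1.0]
grip_force: 0.0
tool_pos: [0.5023, 0.2796, 0.095]
ft_force: [0.3, -0.1, 0.5]
grip_force: 0.0
shift now [-0.7  0.7 27. ] turn(tool z) 0.003 | shift after turn [-0.7  0.7 27. ] ft [ 0.27 -0.07  0.52] open -0.0 t 36.4833
```

Next: press the lever, lift, then back off to the clear area and check from the top camera.

```bash
python3 -m crank '[[[-0.7,0.5,8,0,-1],[0,0,5,0,-1],[0,0,4,0,-1],[0,0,3,0,-1],[0,0,3,0,-1]]]'|egrep 'pos|force';python3 -m crank '[[[0,0,2,0,-1],[0,0,2,0,-1],[0,0,0,0,-1],[0,0,0,0,-1]]]'|egrep 'pos|force';python3 -m crank '[[[0,0,-5,0,-1],[0,0,-30,0,-1],[0,0,-35,0,-1],[0,0,-40,0,-1],[0,0,-40,0,-1]]]'|egrep 'force'
for i in 1 2; do python3 -m crank '[[[20,-33,0,0,-1],[20,-33,0,0,-1],[20,-33,0,0,-1],[20,-33,0,0,-1],[20,-33,0,0,-1]]]' | grep pos; done
python3 -m crank '[[[0,0,0,0,-1],[0,0,0,0,-1]]]'|grep pos
python3 - <<'E'
from h import *
snap('top','t3'); d=snap('scene','s3'); im=d['frame']; t=np.load('t3.npz')['frame']
cv2.imwrite('pics/z3.png',np.vstack([cv2.resize(im[150:370,180:450],(540,440)) [:300],cv2.resize(t[195:310,190:450],None,fx=2.6,fy=2.6,interpolation=cv2.INTER_CUBIC)[:299,:540]]))
cv2.imwrite('pics/z3t.png',cv2.resize(t[195:315,190:450],None,fx=3,fy=3,interpolation=cv2.INTER_CUBIC))
E
```

```text
tool_pos: [0.5035, 0.2791, 0.0719]
ft_force: [0.5, -0.4, 0.7]
grip_force: 0.7
tool_pos: [0.5035, 0.2789, 0.0682]
ft_force: [0.2, -0.2, -0.1]
grip_force: 0.0
ft_force: [1.2, 1.0, 0.7]
grip_force: 0.0
tool_pos: [0.3097, 0.2596, 0.2186]
tool_pos: [0.1178, 0.2403, 0.2186]
tool_pos: [0.1179, 0.241, 0.219]
```

View pics/z3t.png

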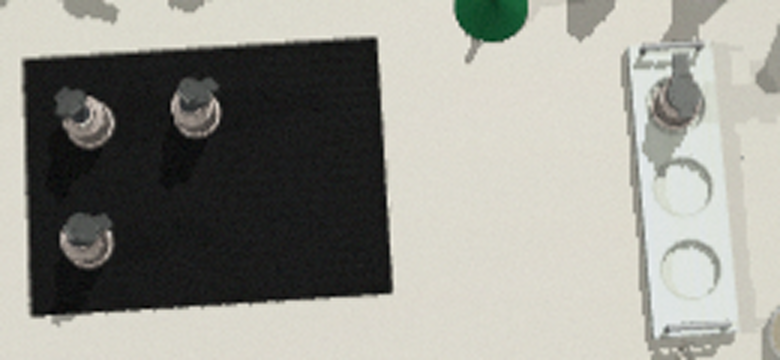

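View pics/s3.png

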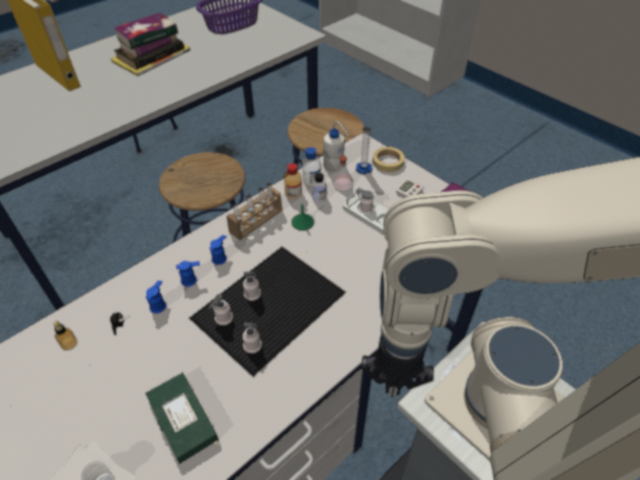

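```bash
python3 - <<'E'
from h import *
im=np.load('s3.npz')['frame']; t=np.load('t3.npz')['frame']
a=cv2.resize(im[265:365,195:280],(425,500),interpolation=cv2.INTER_CUBIC); b=cv2.resize(im[180:240,340:415],(375,300),interpolation=cv2.INTER_CUBIC)
c=cv2.resize(t[205:240,400:437],(375,200),interpolation=cv2.INTER_CUBIC)
cv2.imwrite('pics/z4.png',np.hstack([a,np.vstack([b,c])]))
E
```

```text
(no output)
```

View pics/z4.png

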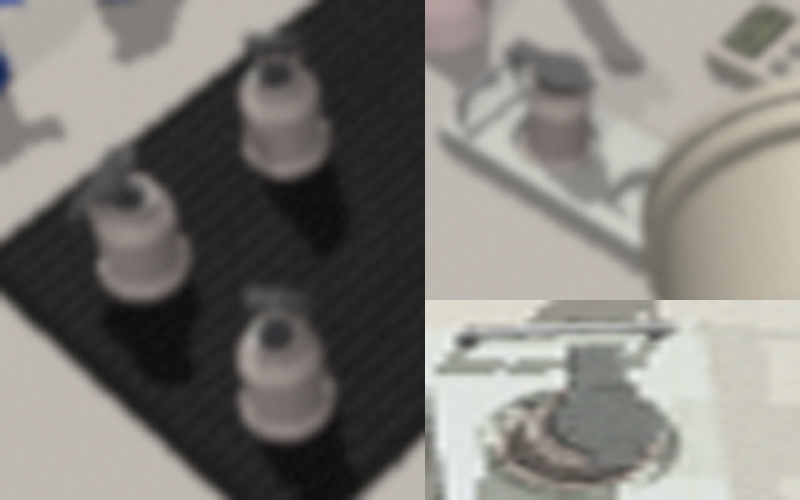

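All three mat vials show the dark sieve under a raised cap, and the carrier vial is seated with its cap shut. Handing in.

```bash
python3 -c "
from cell import workorder; print(workorder.sign_off())"
```

```text
the job is handed in; nothing more can be done
None
```

I found one loaded vial, now seated upright in the carrier with its cap shut; the three empty ones stand on the mat with caps wide open. The job is handed in, but no verdict came back.

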